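Check the cup warmer's plate with the surface thermometer

TASK

Slide the cup warmer's clear cover fully open, right to its stop; then take the thermometer out of its leaning holder and, holding it upright, press its sprung foot lightly on the plate inside the ring mark, so that the foot is pushed roughly half-way in and never hard against its end. Finish while still holding it there in the gripper, with the cover left open and the other things on the counter left where they are.

Things in the scene. Friction and masses are not known exactly. Their poses are not given: they have to be found in the camera images.
- warmer: Low white cup warmer, fixed to the counter, 220 (x) x 340 (y) x 43 mm. Origin: centre of its underside. Half of its top (the -y half) is a dark steel plate, the other half a grey dry shelf; aluminium rails, 57 mm above the counter at their top, run along its two long sides (x = -103 and +103 mm).
- cover (a joint): Slide of the clear cover, m: 0 = closed over the plate, 0.130 = fully open at the stop. It grows as the cover moves along the warmer's +y. Friction about 2 N; it stays where it is left.
- cover_handle (a point): Centre of the cover's handle: a round steel bar 12 mm thick, 80 mm long along the warmer's x, 87 mm above the counter; there are 26 mm free under the bar, between its two end posts. The cover is a clear sheet 190 x 150 x 5 mm with its top 55 mm above the counter; it moves with this point. Axes are those of the warmer.
- plate: The dark steel plate, fixed in the warmer's top, 190 (x) x 155 (y) mm, top 45 mm above the counter. Origin: centre of its underside, 5 mm below its top. Axes as the warmer's. Level and rigid.
- spot (a point): Centre of the ring mark (white thin ring, 30 mm inside diameter, with a centre dot) on the top of the plate, 45 mm above the counter. At the start it is under the clear cover; free when the cover is open.
- holder: Thermometer holder, fixed to the counter: grey base 120 x 100 x 12 mm with a 50 mm block that leans 20 degrees to the holder's -x and has a round hole 21 mm wide along that lean; the thermometer's collar rests on the block. Centre of the block's top face: 5 mm to -x of the origin and 87 mm up. Origin: centre of the base's underside.
- probe: Cordless surface thermometer, loose, about 0.1 kg. Origin: centre of its handle; own z runs along it, from foot to handle. Handle 26 x 26 mm (sides along own x, y), z -35 to +35 mm, dark display on the -x side; collar 36 mm square to z -43 mm; stem 16 mm thick to z -86 mm; sprung foot 14 mm thick to z -103 mm. Starts in the holder, leaning with it; draw it out along own z by 65 mm or more.
- probe_foot (a joint): How far the thermometer's sprung foot is pushed in, m: 0 = fully out, 0.015 = at its end. The spring takes 1.25 N to start and 250 N/m on top: 3.1 N half-way, 5 N at the end.
- probe_tip (a point): Centre of the flat end of the thermometer's foot, 103 mm below the handle's centre along the thermometer's own z when the foot is out; moves with the foot.
- cup_stack: Bystander: stack of white paper cups, upside down, 78 mm wide, 150 mm high. Origin: centre of its underside.
- tumbler: Bystander: clear plastic tumbler, 76 mm wide, 130 mm high. Origin: centre of its underside.
- sanitiser: Bystander: clear bottle with a red cap, 64 mm wide, 170 mm high. Origin: centre of its underside.
- jar: Bystander: amber jar, 60 mm wide, 75 mm high, beyond the holder. Origin: centre of its underside.
- mug: Bystander: white mug, 76 mm wide, 85 mm high. Origin: centre of its underside.
- spoon: Bystander: teaspoon lying on the counter in front of the warmer, 150 mm long.
- tissue_box: Bystander, fixed: green tissue box 110 x 240 x 85 mm, a stiff tissue standing out to about 120 mm. Origin: centre of its underside.
- packet_tray: Bystander, fixed: clear tray of tea packets 160 x 90 mm, 70 mm high. Origin: centre of its underside.
Not all that is in view belongs to the job. Leave any green or yellow look-alike of the holder alone.

How it is judged:
On the way, in this order (a step that is already met when the one before it is completed fails the run):
1. the cover is slid open to its stop (value of joint cover above 0.124 m), for 0.2 s.
2. the thermometer is drawn out of its holder in the gripper, the cover still open (height (world z) of probe_tip above 0.08 m and contact force between the fingers and probe above 0.5 N and value of joint cover above 0.12 m), for 0.1 s.
At the end, for the whole second after the job is handed in: Thermometer held still in the gripper, upright within 7 degrees, clear of its holder, its foot on the plate within 10 mm of the ring's centre and pushed in 2.5 to 12.5 mm of its 15 mm (1 to 8 N); the cover at least 120 mm of its 130 mm open (value of joint cover above 0.12 m and horizontal distance between probe_tip and spot below 0.01 m and height (world z) of probe_tip below 0.049 m and angle between probe's own z axis and vertical below 0.12 rad and height (world z) of probe above 0.12 m and value of joint probe_foot between 0.0025 and 0.0125 m and contact force between probe and plate between 1 and 8 N and contact force between the fingers and probe above 1 N and not (contact force between probe and holder above 0.05 N) and linear speed of probe below 0.02 m/s); the arm keeps its last pose, push and grip.
It fails at once if the thermometer is pressed hard on the plate (over 15 N) (contact force between probe and plate above 15 N).
It fails at once if a bystander is moved by more than 30 mm (distance of any of cup_stack, tumbler, sanitiser, jar, mug, spoon from where it was at the start of the episode above 0.03 m).
It also fails if it takes over 58 s, if anything falls off the work surface, if the arm or the gripper's body presses on something with over 40 N, if the wrist force passes 120 N, or if a joint passes its speed limit or range.

ROBOT

A 6-joint arm with a two-finger parallel gripper is mounted at the origin on the work surface. World frame = base frame: x ahead of the robot, y to its left, z up, the work surface at z = 0. Lengths are in m, angles in rad, forces in N, time in s.
With the tool pointing down it reaches from about 0.25 to 0.725 m from the base axis. Payload 4 kg.
Tool frame: the origin (TCP) lies on the centre line of the jaws, within the pads' length; the fingertips stand tip_reach ahead of it and the grasp point (between the pads) lies 5 mm behind it (tip_reach is the distance from the TCP to the fingertips, in m); z points along the fingers, y is the direction in which the jaws open and shut (so a half turn about z gives the same grasp; the last joint's range is limited). The gripper opens to 85 mm and grips with 20 to 120 N. Pads are 22 mm wide; open, the fingers measure 114 mm over their backs; the gripper's body (76 mm by 85 mm) begins 54 mm behind the grasp point. The pads swing forward as they close: fully open they stand 13 mm farther back than shut.
Start: joints at [-1.276, 0.241, 0.005, 1.335, 0, 1.571], TCP at [0.145, -0.478, 0.245] pointing down, gripper open.
Joint ranges: [-2.72, 2.72], [-1.05, 1.87], [-1.09, 1.28], [-1.99, 2.15], [-1.42, 1.44], [-3.14, 3.14]. Speed limits (rad/s): [2.79, 2.79, 3.14, 3.14, 3.14, 3.14].

INTERFACE

Orientations are given as a unit quaternion [x, y, z, w].
In Python, from workcell import * gives the robot as it stands.
- The arm moves only by the tool arm_command, never from a script. Its arguments are lists of equal length, an entry for each row: "translation": the shift along the tool's x, y, z in cm, a list of three; "turn": the turn about the tool's z in rad; "hand": the closure, from 0 (fully open) to 1 (shut). In form: {"translation": [[x, y, z], ...], "turn": [turn, ...], "hand": [hand, ...]}. A call has 1 to 5 rows; each row is the pose to reach, as a shift and turn from the pose commanded when the call began, along the tool's axes at that moment; what a row does not reach only later rows make up. A row lasts 1/12 s, in which the tool goes at most 41.7 mm and 7.16 degrees, less where a joint would pass 70% of its speed; a pose out of reach is approached as far as the arm can. A call with a gripper value outside its range is refused whole. The fingers move at their own pace and stop on an object; the grip force is fixed at half the most. Time passes only in rows, so rows that repeat a pose let the fingers close. It gives the time, the measured TCP pose, the force and the opening at its end, in the units of the state.
- get_obs(): the state, without advancing time (a new reading comes with each control period).
- camera(name): name is "scene" or "top" or "wrist"; returns (picture, depth): 384x512x3 uint8, red, green, blue; 384x512 float32, m along the optical axis (not along the pixel's ray), 0 where there is no reading.
- camera_info(name): a dict with "mtx" (3x3 intrinsics, pixels), "world_to_cam" (4x4, takes a point from world to camera coordinates). Camera axes: x right, y down, z forward; pixel columns grow to the right and rows downward; lengths in m; the calibration is good to about 2 mm. A picture is of the moment at which its call begins: read the wrist's pose just before it. camera_info takes no time and is no camera call; for the wrist camera it gives the pose at the moment of the call.
- job_done(): hands the job in, once; it reports no verdict.
Trained networks look in the newest picture that a camera, given by its name, has taken for a name from the list of things; names that differ only in an ending like _2 or _b are one class to them, and where a whole thing is asked for, a point or a joint stands for the part that bears it (a point fixed in the world has none). Each returns a list of dicts, best first, with "conf" (0 to 1); they miss things now and then, are a little off and sometimes report something else, mostly with a low value. They report only what shows in the picture. A call takes as long as a camera call. They do not tell look-alikes from the thing itself.
- search_frame(camera, name): "location" ([row, column] in pixels, amid what is visible of it).
- spot_point(camera, name): "location" ([row, column] in pixels: a listed point, or the origin of a listed thing).
The state is a dict: "clock": time; "joint_pos": joint angles; "joint_vel": joint speeds; "tau": joint torques, N m; "eef_pos": TCP position; "tool_rot": TCP orientation; "ft_force": force on the tool from outside, world axes, zero at the start; "ft_torque": the same for the moment, N m; "grip_width": finger opening in m.
Only numpy, scipy, OpenCV 4.12 (cv2) and the standard library are available. Lean on these libraries where they do the work, as an engineer would, in place of code of your own. Each camera call takes 0.05 s, during which the arm holds its last target. There are 200 camera calls.

## Working session

There is one attempt and no reset: what is moved stays moved. The work goes in short steps, Python scripts to look and compute and a tool call to move; the robot and the scene stay as the last step left them, time stands still between calls to the robot, and variables do not carry over. Pictures are saved under pics/ and viewed, about 8 in all and at most 12, crops included, and the job is handed in when it is done.

Besides the shell and the picture viewer there is one more tool, called after "Emit:" in YAML: its name, and indented under it one key for each argument. arm_command: Moves the arm, as the interface text tells. Its arguments: {"type":"object","properties":{"translation":{"type":"array","items":{"type":"array","items":{"type":"number"}}},"turn":{"type":"array","items":{"type":"number"}},"hand":{"type":"array","items":{"type":"number"}}},"required":["translation","turn","hand"]}

```bash
mkdir -p pics; ls; cat > h.py <<'E'
from workcell import *
import numpy as np, cv2
from scipy.spatial.transform import Rotation as R
def world(cam,dep,rc,z=None,info=None):
    i=info or camera_info(cam); K=np.array(i["mtx"]);T=np.linalg.inv(np.array(i["world_to_cam"]))
    r,c=rc; ray=np.linalg.inv(K)@[c,r,1]
    if z is None:
        ri,ci=int(round(r)),int(round(c)); p=dep[max(ri-1,0):ri+2,max(ci-1,0):ci+2]; p=p[p>0]
        d=np.median(p) if p.size else np.nan
    else: d=(z-T[2,3])/(T[:3,:3]@ray)[2]
    return T[:3,:3]@(ray*d)+T[:3,3]
def proj(cam,p,info=None):
    i=info or camera_info(cam); q=np.array(i["world_to_cam"])@np.append(p,1); u=np.array(i["mtx"])@q[:3]; return u[1]/u[2],u[0]/u[2]
def save(n,img): cv2.imwrite(f"pics/{n}.png",cv2.cvtColor(img,cv2.COLOR_RGB2BGR))
E
python3 - <<'E'
from h import *
o=get_obs(); print({k:np.round(v,3).tolist() for k,v in o.items()})
ims=[]
for cam in("top","scene"):
    im,d=camera(cam); ims.append(im); np.save(f"{cam}.npy",d); cv2.imwrite(f"{cam}_raw.png",im[...,::-1])
    save(cam+"0",cv2.resize(im,(800,600),interpolation=cv2.INTER_CUBIC))
    T=np.linalg.inv(np.array(camera_info(cam)["world_to_cam"])); print(cam,T.round(3).tolist())
    for n in("warmer","cover_handle","plate","spot","holder","probe","probe_tip"):
        print(n,[(np.round(x["location"]).tolist(),round(x["conf"],2),world(cam,d,x["location"]).round(3).tolist()) for x in spot_point(cam,n)[:3]])
E
```

```text
pics
{'clock': 0.0, 'joint_pos': [-1.276, 0.241, 0.004, 1.335, -0.0, 1.571], 'joint_vel': [0.0, 0.001, -0.001, 0.001, 0.001, -0.002], 'tau': [-0.001, -37.232, 25.241, 0.017, -0.0, -0.0], 'eef_pos': [0.145, -0.478, 0.244], 'tool_rot': [0.989, 0.147, -0.0, -0.001], 'ft_force': [-0.105, 0.492, 0.032], 'ft_torque': [0.02, 0.001, 0.011], 'grip_width': 0.085}
top [[-0.024, -0.987, 0.162, 0.366], [-1.0, 0.022, -0.01, -0.012], [0.006, -0.162, -0.987, 1.398], [0.0, 0.0, 0.0, 1.0]]
warmer []
cover_handle [([216.0, 212.0], 0.65, [0.541, 0.126, 0.092])]
plate [([184.0, 283.0], 0.55, [0.646, -0.111, 0.076])]
spot []
holder [([279.0, 376.0], 0.95, [0.327, -0.393, 0.089]), ([215.0, 289.0], 0.85, [0.538, -0.125, 0.096]), ([270.0, 301.0], 0.69, [0.361, -0.159, 0.053])]
probe [([218.0, 294.0], 0.75, [0.518, -0.133, 0.161]), ([269.0, 205.0], 0.65, [0.37, 0.16, 0.004])]
probe_tip []
scene [[-0.699, 0.612, -0.371, 1.142], [0.715, 0.601, -0.358, 0.543], [0.004, -0.515, -0.857, 1.475], [0.0, 0.0, 0.0, 1.0]]
warmer [([239.0, 298.0], 0.95, [0.559, 0.188, 0.055])]
cover_handle [([223.0, 291.0], 0.88, [0.54, 0.135, 0.085])]
plate [([279.0, 393.0], 0.71, [0.449, 0.511, 0.064]), ([227.0, 284.0], 0.57, [0.57, 0.129, 0.088]), ([226.0, 285.0], 0.55, [0.568, 0.129, 0.089])]
spot [([223.0, 285.0], 0.75, [0.544, 0.111, 0.054]), ([294.0, 352.0], 0.69, [0.595, 0.449, 0.086])]
holder [([123.0, 226.0], 0.85, [0.349, -0.404, 0.01]), ([192.0, 237.0], 0.64, [0.571, -0.105, 0.051]), ([157.0, 263.0], 0.61, [0.392, -0.144, 0.059])]
probe [([192.0, 235.0], 0.65, [0.578, -0.111, 0.051]), ([168.0, 239.0], 0.47, [0.535, -0.129, 0.15])]
probe_tip [([205.0, 177.0], 0.48, [0.781, -0.191, 0.116])]
```

View pics/top0.png

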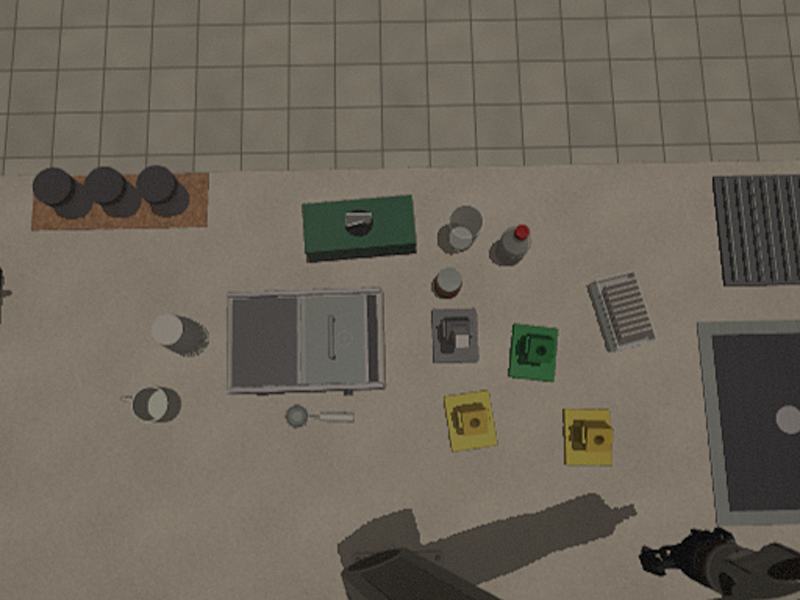

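View pics/scene0.png

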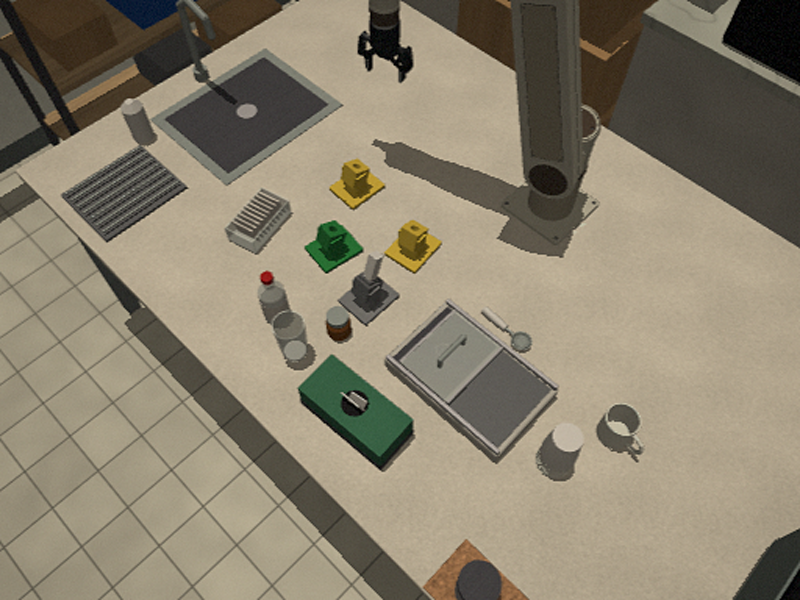

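The top view, in 800 px pixels, shows the warmer at (305,340) with its cover over the right (-y) half. The handle bar is at (332,338) and the ring mark at about (345,338). The holder-like things are grey (455,335) with the white-topped thermometer in it, green (533,352), yellow (470,420) and yellow (588,437). The grey one fits the description: it is grey, it holds the thermometer, and the jar at (448,283) is beyond it. I'll confirm that in one enlarged crop and measure it.

```bash
python3 - <<'E'
from h import *
import workcell
print([ (k,getattr(workcell,k)) for k in dir(workcell) if 'reach' in k.lower()])
def cloud(cam):
    i=camera_info(cam);K=np.array(i["mtx"]);T=np.linalg.inv(np.array(i["world_to_cam"]));d=np.load(cam+".npy")
    v,u=np.mgrid[:384,:512]; P=np.stack([(u-K[0,2])/K[0,0]*d,(v-K[1,2])/K[1,1]*d,d],-1)@T[:3,:3].T+T[:3,3]
    P[d<=0]=np.nan; return P,cv2.cvtColor(cv2.imread(cam+"_raw.png"),cv2.COLOR_BGR2RGB)
C={}
for cam in("top","scene"):
    P,im=C[cam]=cloud(cam)
    # holder base outline
    m=(abs(P[...,0]-.54)<.09)&(abs(P[...,1]+.125)<.085)
    b=m&(P[...,2]>.006)&(P[...,2]<.03); h=m&(P[...,2]>.10)
    q=P[b][:,:2]
    r=cv2.minAreaRect((q*1000).astype(np.float32)); print(cam,"base",b.sum(),r)
    H=P[h]; print("probe n",len(H),"mean",H.mean(0).round(3),"top",H[:,2].max().round(3))
    for z in(.105,.12,.135,.15,.165): 
        s=H[abs(H[:,2]-z)<.008]; 
        if len(s): print("  z",z,len(s),s.mean(0).round(3),s.min(0).round(3),s.max(0).round(3))
    w=(abs(P[...,0]-.54)<.16)&(abs(P[...,1]-.18)<.23)&(P[...,2]>.035)&(P[...,2]<.08)
    n,l,st,_=cv2.connectedComponentsWithStats(w.astype(np.uint8)); k=1+st[1:,4].argmax()
    print("warmer",cv2.minAreaRect((P[l==k][:,:2]*1000).astype(np.float32)))
    hb=(abs(P[...,0]-.54)<.07)&(abs(P[...,1]-.13)<.04)&(P[...,2]>.078)&(P[...,2]<.11); print("bar",hb.sum(),P[hb].mean(0).round(3),cv2.minAreaRect((P[hb][:,:2]*1000).astype(np.float32)))
    for n in("cup_stack","mug","tumbler","jar","sanitiser","tissue_box","spoon"):
        x=search_frame(cam,n)[:1]
        print(n,[(np.round(e["location"]).tolist(),round(e["conf"],2),world(cam,np.load(cam+".npy"),e["location"]).round(3).tolist()) for e in x])
a=cv2.resize(C["scene"][1][135:285,190:390],(800,600),interpolation=cv2.INTER_CUBIC)
b=cv2.resize(C["top"][1][175:285,140:360],(800,400),interpolation=cv2.INTER_CUBIC)
save("crops",cv2.resize(np.vstack([a,b]),(480,600),interpolation=cv2.INTER_AREA))
E
```

```text
[('Unreachable', <class 'workcell.Unreachable'>), ('tip_reach', 0.014)]
top base 670 ((539.002685546875, -126.6270980834961), (162.04641723632812, 176.55148315429688), 89.98402404785156)
probe n 132 mean [ 0.53  -0.136  0.144] top 0.169
  z 0.105 21 [ 0.555 -0.135  0.102] [ 0.543 -0.153  0.1  ] [ 0.566 -0.118  0.106]
  z 0.12 15 [ 0.541 -0.131  0.12 ] [ 0.525 -0.148  0.114] [ 0.548 -0.124  0.127]
  z 0.135 9 [ 0.541 -0.137  0.133] [ 0.536 -0.149  0.127] [ 0.542 -0.124  0.138]
  z 0.15 31 [ 0.52  -0.134  0.153] [ 0.507 -0.149  0.146] [ 0.537 -0.124  0.158]
  z 0.165 61 [ 0.521 -0.137  0.161] [ 0.507 -0.149  0.157] [ 0.532 -0.124  0.169]
warmer ((540.2772216796875, 188.51998901367188), (220.9779815673828, 340.30938720703125), 0.5998145937919617)
bar 110 [0.542 0.128 0.092] ((542.8453979492188, 127.92926788330078), (10.520635604858398, 89.02972412109375), 89.62132263183594)
cup_stack [([214.0, 115.0], 0.95, [0.547, 0.422, 0.15])]
mug [([258.0, 99.0], 0.81, [0.418, 0.52, 0.005])]
tumbler [([149.0, 299.0], 0.96, [0.786, -0.176, 0.005])]
jar [([184.0, 286.0], 0.8, [0.644, -0.12, 0.076])]
s
[... 670 characters left out ...]
5 36 [ 0.526 -0.134  0.161] [ 0.511 -0.149  0.157] [ 0.536 -0.122  0.17 ]
warmer ((544.219970703125, 189.70321655273438), (222.3373565673828, 340.87042236328125), 0.6803725957870483)
bar 81 [0.546 0.131 0.09 ] ((545.1773071289062, 130.26051330566406), (12.58061695098877, 90.18342590332031), 89.62278747558594)
cup_stack [([286.0, 359.0], 0.89, [0.584, 0.45, 0.149])]
mug [([271.0, 395.0], 0.91, [0.391, 0.499, 0.006])]
tumbler [([210.0, 186.0], 0.77, [0.756, -0.183, 0.058])]
jar [([210.0, 217.0], 0.85, [0.677, -0.102, 0.058])]
sanitiser [([192.0, 173.0], 0.59, [0.755, -0.245, 0.11])]
tissue_box [([240.0, 302.0], 0.73, [0.552, 0.199, 0.057])]
spoon [([216.0, 325.0], 0.81, [0.393, 0.183, 0.003])]
```

View pics/crops.png

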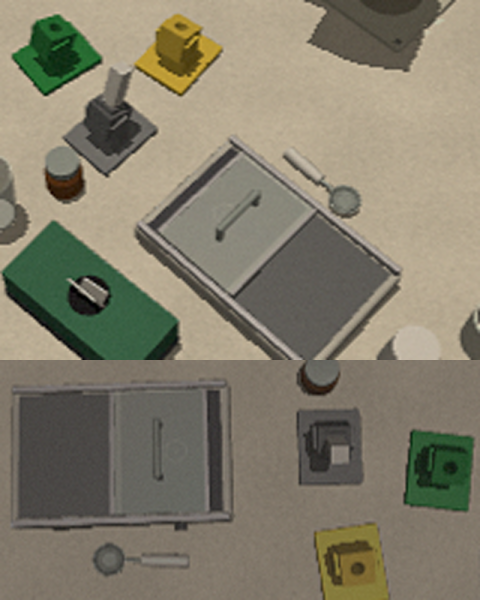

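The crop confirms the choice: the white thermometer stands in the grey holder, leaning towards the robot (world -x), and the green and yellow ones are empty. The warmer is aligned with the world axes, and the bar is at about (0.544, 0.129, 0.087). I'm setting out with the fingers shutting and the tool turning so the jaws end up along world x.

Emit:
arm_command:
  translation:
    - [3.2, -2.5, 0]
    - [6.4, -5.0, 0]
    - [9.6, -7.5, 0]
    - [12.8, -10.0, 0]
    - [16.0, -12.5, 0]
  turn: [-0.12, -0.24, -0.36, -0.48, -0.6]
  hand: [1, 1, 1, 1, 1]

```text
clock: 1.92
eef_pos: [0.2626, -0.3108, 0.2454]
tool_rot: [0.901, 0.435, 0.0, 0.0]
ft_force: [1.7, -0.3, -0.8]
grip_width: 0.0254
```

```bash
cat >> h.py <<'E'
def plan(*targets,a=np.pi/2):
    o=get_obs(); M=R.from_quat(o["tool_rot"]); x=M.as_matrix()[:,0]; cur=np.arctan2(x[1],x[0])
    print("t",round(o["clock"],2),"pos",np.round(o["eef_pos"],4),"yaw",round(cur,3),"F",np.round(o["ft_force"],1),"w",round(o["grip_width"],4),"turn",round(-(a-cur),3),"j",np.round(o["joint_pos"],2))
    for t in targets: print("->",t,"cm",(M.inv().apply(np.array(t)-o["eef_pos"])*100).round(2))
E
python3 -c "
from h import *
plan([.544,.085,.245])"
```

```text
t 1.92 pos [ 0.2626 -0.3108  0.2454] yaw 0.9 F [ 1.7 -0.3 -0.8] w 0.0254 turn -0.671 j [-0.87  0.06 -0.22  1.3   0.    1.37]
-> [0.544, 0.085, 0.245] cm [ 4.85e+01 -2.58e+00  4.00e-02]
```

Emit:
arm_command:
  translation:
    - [4.1, -0.2, 0]
    - [8.2, -0.4, 0]
    - [12.3, -0.6, 0]
    - [16.4, -0.8, 0]
    - [20.5, -1.0, 0]
  turn: [-0.12, -0.24, -0.36, -0.48, -0.6]
  hand: [1, 1, 1, 1, 1]

```text
clock: 2.33
eef_pos: [0.3833, -0.1444, 0.2457]
tool_rot: [0.731, 0.682, 0.0, 0.001]
ft_force: [1.1, -0.3, 0.1]
grip_width: 0.0002
```

```bash
python3 -c "
from h import *
plan([.544,.085,.245])"
```

```text
t 2.33 pos [ 0.3833 -0.1444  0.2457] yaw 1.501 F [ 1.1 -0.3  0.1] w 0.0002 turn -0.07 j [-0.36  0.06 -0.21  1.3  -0.    1.28]
-> [0.544, 0.085, 0.245] cm [24.01 14.42  0.07]
```

Emit:
arm_command:
  translation:
    - [3.4, 2.0, 0]
    - [6.8, 4.1, 0]
    - [10.2, 6.1, 0]
    - [13.6, 8.2, 0]
    - [17.0, 10.2, 0]
  turn: [-0.07, -0.07, -0.07, -0.07, -0.07]
  hand: [1, 1, 1, 1, 1]

```text
clock: 2.75
eef_pos: [0.4981, 0.0176, 0.2455]
tool_rot: [0.709, 0.705, 0.0, 0.0]
ft_force: [0.6, -0.8, -0.1]
grip_width: 0.0002
```

Emit:
arm_command:
  translation:
    - [3.0, 2.0, 0]
    - [5.5, 4.0, 0]
    - [6.0, 4.2, 0]
    - [6.0, 4.2, 0]
  turn: [0, 0, 0, 0]
  hand: [1, 1, 1, 1]

```text
clock: 3.08
eef_pos: [0.5401, 0.0772, 0.2445]
tool_rot: [0.708, 0.706, -0.0, -0.0]
ft_force: [0.1, 0.2, 0.2]
grip_width: 0.0003
```

```bash
python3 - <<'E'
from h import *
plan([.544,.085,.088])
i=camera_info("wrist"); im,d=camera("wrist"); save("wrist0",im)
for n in("cover_handle","spot","probe","plate"):
    print(n,[(np.round(x["location"]).tolist(),round(x["conf"],2),world("wrist",d,x["location"],info=i).round(3).tolist()) for x in spot_point("wrist",n)[:3]])
    for nm,z in(("cover_handle",.093),("spot",.045)):
        pass
E
```

```text
t 3.08 pos [0.5401 0.0772 0.2445] yaw 1.568 F [0.1 0.2 0.2] w 0.0003 turn -0.003 j [0.14 0.33 0.13 1.37 0.   1.72]
-> [0.544, 0.085, 0.088] cm [ 0.78  0.4  15.65]
cover_handle [([124.0, 254.0], 0.83, [0.54, 0.133, 0.092]), ([72.0, 255.0], 0.15, [0.541, 0.186, 0.055])]
spot []
probe []
plate []
```

View pics/wrist0.png

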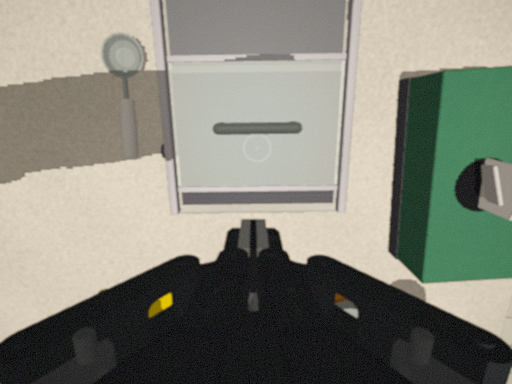

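The wrist view (up = +y) shows the bar at (258,127), the ring just below it at (257,148) and the closed fingers below both. I'll lower the fingers on the -y side of the bar.

Emit:
arm_command:
  translation:
    - [0.4, 0.2, 4]
    - [0.8, 0.3, 8]
    - [0.8, 0.3, 12]
    - [0.8, 0.3, 15.6]
    - [0.8, 0.3, 15.6]
  turn: [0, 0, 0, 0, 0]
  hand: [1, 1, 1, 1, 1]

```text
clock: 3.75
eef_pos: [0.5362, 0.0812, 0.0825]
tool_rot: [0.71, 0.704, -0.006, -0.004]
ft_force: [-1.7, -0.8, -0.9]
grip_width: 0.0002
```

```bash
python3 - <<'E'
from h import *
plan([.542,.1,.088],[.542,.25,.088])
E
```

```text
t 3.75 pos [0.5362 0.0812 0.0825] yaw 1.563 F [-1.7 -0.8 -0.9] w 0.0002 turn -0.008 j [ 0.15  0.46 -0.13  1.   -0.    1.73]
-> [0.542, 0.1, 0.088] cm [ 1.88  0.56 -0.57]
-> [0.542, 0.25, 0.088] cm [16.88  0.44 -0.6 ]
```

Emit:
arm_command:
  translation:
    - [0.5, 0.4, -0.3]
    - [1.5, 0.4, -0.3]
    - [2.5, 0.4, -0.3]
    - [3.5, 0.4, -0.3]
    - [4.5, 0.4, -0.3]
  turn: [0, 0, 0, 0, 0]
  hand: [1, 1, 1, 1, 1]

```text
clock: 4.17
eef_pos: [0.5488, 0.1294, 0.095]
tool_rot: [0.709, 0.705, 0.002, 0.002]
ft_force: [0.4, -2.4, 2.3]
grip_width: 0.0
```

Emit:
arm_command:
  translation:
    - [1.2, 0, 0]
    - [2.4, 0, 0]
    - [3.6, 0, 0]
    - [4.8, 0, 0]
    - [6.0, 0, 0]
  turn: [0, 0, 0, 0, 0]
  hand: [1, 1, 1, 1, 1]

```text
clock: 4.58
eef_pos: [0.5467, 0.1896, 0.0922]
tool_rot: [0.709, 0.705, -0.0, -0.0]
ft_force: [0.2, -3.4, 2.6]
grip_width: 0.0002
```

```bash
python3 - <<'E'
from h import *
plan([.542,.243,.088])
E
```

```text
t 4.58 pos [0.5467 0.1896 0.0922] yaw 1.565 F [ 0.2 -3.4  2.6] w 0.0002 turn -0.006 j [ 0.33  0.5  -0.03  1.04 -0.    1.91]
-> [0.542, 0.243, 0.088] cm [ 5.34 -0.5   0.41]
```

Emit:
arm_command:
  translation:
    - [1.0, -0.2, 0.3]
    - [2.0, -0.3, 0.3]
    - [3.0, -0.3, 0.3]
    - [4.0, -0.3, 0.3]
    - [4.6, -0.3, 0.3]
  turn: [0, 0, 0, 0, 0]
  hand: [1, 1, 1, 1, 1]

```text
clock: 5.0
eef_pos: [0.5435, 0.228, 0.0885]
tool_rot: [0.71, 0.704, -0.007, 0.006]
ft_force: [0.3, -32.4, 10.0]
grip_width: 0.0
```

Emit:
arm_command:
  translation:
    - [0.2, 0, 0]
    - [0.4, 0, 0]
    - [0.6, 0, 0]
  turn: [0, 0, 0]
  hand: [1, 1, 1]

```text
clock: 5.25
eef_pos: [0.5435, 0.2281, 0.0885]
tool_rot: [0.712, 0.702, -0.01, 0.008]
ft_force: [-0.4, -38.5, 11.1]
grip_width: -0.0001
```

Emit:
arm_command:
  translation:
    - [0.2, 0, 0]
    - [0.4, 0, 0]
    - [0.6, 0, 0]
  turn: [0, 0, 0]
  hand: [1, 1, 1]

```text
clock: 5.5
eef_pos: [0.5435, 0.2285, 0.0886]
tool_rot: [0.713, 0.701, -0.014, 0.012]
ft_force: [-1.2, -52.3, 15.6]
grip_width: 0.0004
```

Force is up with no more travel, so this is a stop. I'll back off and check the cover.

Emit:
arm_command:
  translation:
    - [-1.5, 0, 0]
    - [-3, 0, 0]
    - [-4, 0, -2]
    - [-4, 0, -6]
    - [-4, 0, -10]
  turn: [0, 0, 0, 0, 0]
  hand: [1, 1, 1, 1, 1]

```text
clock: 5.92
eef_pos: [0.5426, 0.2062, 0.1884]
tool_rot: [0.709, 0.705, -0.002, -0.002]
ft_force: [2.0, 0.5, -0.2]
grip_width: -0.0001
```

```bash
python3 - <<'E'
from h import *
plan([.532,-.06,.26])
for cam in("top","scene","wrist"):
    i=camera_info(cam); im,d=camera(cam); cv2.imwrite(cam+"1.png",im[...,::-1])
    for n,z in(("cover_handle",.09),("spot",.045),("plate",.04),("probe",.127)):
        print(cam,n,[(np.round(x["location"],1).tolist(),round(x["conf"],2),world(cam,d,x["location"],info=i).round(3).tolist(),world(cam,d,x["location"],z,info=i).round(3).tolist()) for x in spot_point(cam,n)[:2]])
im=cv2.imread("top1.png")[170:290,130:330]; im2=cv2.imread("wrist1.png")
cv2.imwrite("pics/open.png",np.vstack([cv2.resize(im,(500,300),interpolation=2),cv2.resize(im2,(500,300),interpolation=cv2.INTER_AREA)]))
E
```

```text
t 5.92 pos [0.5426 0.2062 0.1884] yaw 1.564 F [ 2.   0.5 -0.2] w -0.0001 turn -0.006 j [0.36 0.43 0.13 1.27 0.   1.94]
-> [0.532, -0.06, 0.26] cm [-26.62  -0.92  -7.17]
top cover_handle [([216.9, 173.6], 0.76, [0.466, 0.139, 0.648], [0.541, 0.251, 0.09])]
top spot []
top plate [([217.6, 214.7], 0.78, [0.541, 0.122, 0.046], [0.542, 0.123, 0.04])]
top probe [([215.8, 295.5], 0.59, [0.526, -0.138, 0.163], [0.53, -0.142, 0.127])]
scene cover_handle [([244.1, 314.1], 0.94, [0.549, 0.247, 0.093], [0.548, 0.247, 0.09])]
scene spot [([224.2, 282.8], 0.82, [0.548, 0.105, 0.044], [0.548, 0.105, 0.045])]
scene plate [([225.6, 284.5], 0.55, [0.549, 0.115, 0.048], [0.546, 0.112, 0.04])]
scene probe [([169.2, 240.1], 0.62, [0.535, -0.123, 0.149], [0.525, -0.134, 0.127]), ([275.0, 390.3], 0.3, [0.449, 0.497, 0.073], [0.475, 0.499, 0.127])]
wrist cover_handle [([143.4, 251.8], 0.83, [0.541, 0.248, 0.09], [0.541, 0.248, 0.09])]
wrist spot []
wrist plate []
wrist probe [([187.0, 251.9], 0.5, [0.54, 0.202, 0.055], [0.541, 0.221, 0.127])]
```

View pics/open.png

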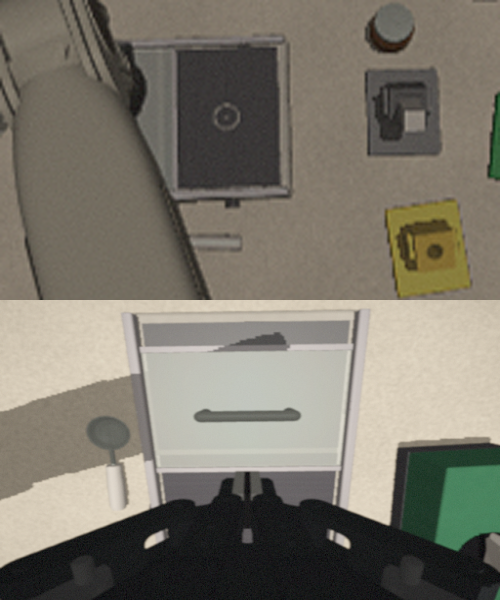

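The wrist view shows the bar at (248,415), with the cover past the ring and a strip of shelf still visible beyond it. The networks put the bar's travel at about 115–120 mm, which is short of 130. I'll measure that with the same depth method as before.

```bash
cat > bar.py <<'E'
from h import *
def cloud(cam,d,i):
    K=np.array(i["mtx"]);T=np.linalg.inv(np.array(i["world_to_cam"]))
    v,u=np.mgrid[:384,:512]; P=np.stack([(u-K[0,2])/K[0,0]*d,(v-K[1,2])/K[1,1]*d,d],-1)@T[:3,:3].T+T[:3,3]
    P[d<=0]=np.nan; return P
if __name__=="__main__":
    for cam in("scene","wrist"):
        i=camera_info(cam); im,d=camera(cam); cv2.imwrite(cam+"2.png",im[...,::-1]); np.save(cam+"2.npy",d)
        P=cloud(cam,d,i)
        for nm,Q in (("now",P),)+((("start",cloud(cam,np.load("scene.npy"),i)),) if cam=="scene" else ()):
            for y0 in(.13,.25):
                hb=(abs(Q[...,0]-.542)<.07)&(abs(Q[...,1]-y0)<.045)&(Q[...,2]>.078)&(Q[...,2]<.1)
                if hb.sum()>20: print(cam,nm,"bar",hb.sum(),np.nanmedian(Q[hb],0).round(4))
            # profile along y at x strip
            s=(abs(Q[...,0]-.49)<.012)&(Q[...,1]>0)&(Q[...,1]<.4)
            q=Q[s]; 
            for a in np.arange(.0,.4,.01):
                z=q[(q[:,1]>=a)&(q[:,1]<a+.01),2]
                if len(z): print(f"{a:.2f}:{np.median(z)*1000:.0f}",end=" ")
            print()
E
python3 bar.py
```

```text
scene now bar 91 [0.5452 0.2459 0.0909]
0.00:1 0.01:36 0.02:41 0.03:44 0.04:46 0.05:44 0.06:44 0.07:44 0.08:44 0.09:45 0.10:46 0.11:45 0.12:46 0.13:332 0.14:633 0.15:637 0.16:638 0.17:638 0.18:637 0.19:634 0.20:631 0.21:626 0.22:631 0.23:615 0.24:56 0.25:56 0.26:54 0.27:55 0.28:55 0.29:55 0.30:56 0.31:56 0.32:45 0.33:46 0.34:43 0.35:39 0.36:1 0.37:0 0.38:-1 0.39:-2 
scene start bar 81 [0.5451 0.1312 0.0903]
0.00:0 0.02:43 0.03:42 0.04:43 0.05:56 0.06:55 0.07:55 0.08:55 0.09:54 0.10:54 0.11:55 0.12:56 0.13:57 0.14:55 0.15:55 0.16:54 0.17:56 0.18:53 0.19:57 0.20:47 0.21:45 0.22:44 0.23:45 0.24:44 0.25:44 0.26:44 0.27:46 0.28:45 0.29:44 0.30:43 0.31:45 0.32:45 0.33:44 0.34:43 0.35:40 0.36:-1 0.37:0 0.38:-0 0.39:-0 
wrist now bar 1527 [0.5413 0.2448 0.092 ]
0.11:45 0.12:45 0.13:45 0.14:45 0.15:45 0.16:45 0.17:56 0.18:55 0.19:55 0.20:56 0.21:262 0.22:55 0.23:55 0.24:55 0.25:55 0.26:55 0.27:55 0.28:55 0.29:55 0.30:55 0.31:57 0.32:45 0.33:45 0.34:44 0.35:42 0.36:1 0.37:0 0.38:0
```

Travel was 114.7 mm, then it went rigid at 52 N. Either the cover started partly open or something blocks it. I'll look at the far edge enlarged.

```bash
python3 - <<'E'
from h import *
a=cv2.imread("wrist2.png")[0:200,100:400]; b=cv2.imread("scene2.png")[185:305,240:420]
cv2.imwrite("pics/edge.png",np.vstack([cv2.resize(a,(600,300),interpolation=2)if 0 else cv2.resize(a,(450,300),interpolation=cv2.INTER_CUBIC),cv2.resize(b,(450,300),interpolation=cv2.INTER_CUBIC)]))
E
```

```text
(no output)
```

View pics/edge.png

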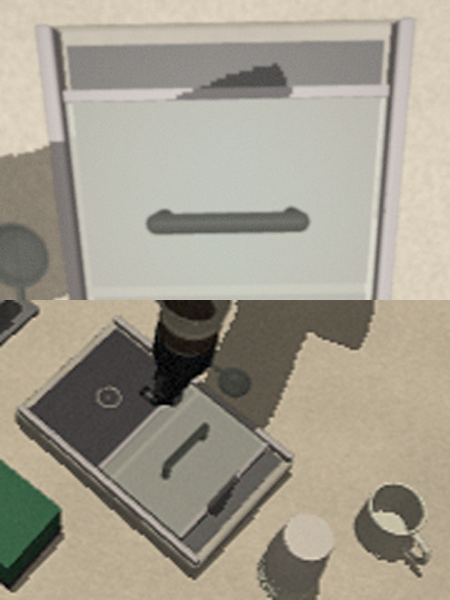

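The dark patch at the far edge is only a shadow. The geometry settles it. At the start the cover's centre was about 15 mm to +y of the plate's centre, so it began about 0.015 open. Now it is about 0.130 off the plate's centre and rigid at 52 N, so it is at its stop. Next I'll go back over the plate and measure the ring on the way to the thermometer.

Emit:
arm_command:
  translation:
    - [-3.5, 0, -2]
    - [-7, 0, -4]
    - [-11, 0, -6]
    - [-14.5, 0, -7]
    - [-16, 0, -7]
  turn: [0, 0, 0, 0, 0]
  hand: [0, 0, 0, 0, 0]

```text
clock: 7.18
eef_pos: [0.5446, 0.0425, 0.2629]
tool_rot: [0.711, 0.704, 0.002, 0.003]
ft_force: [0.3, 0.9, 0.2]
grip_width: 0.0604
```

Emit:
arm_command:
  translation:
    - [0, 0, 0]
    - [0, 0, 0]
  turn: [0, 0]
  hand: [0, 0]

```text
clock: 7.35
eef_pos: [0.5434, 0.0455, 0.2596]
tool_rot: [0.71, 0.704, 0.0, 0.0]
ft_force: [0.5, 0.1, 0.2]
grip_width: 0.0835
```

```bash
cat > look.py <<'E'
from bar import *
import sys
plan([.532,-.195,.30],[.532,-.135,.30])
i=camera_info("wrist"); im,d=camera("wrist"); cv2.imwrite(sys.argv[1]+".png",im[...,::-1]); np.save(sys.argv[1]+".npy",d); np.save(sys.argv[1]+"P.npy",cloud("wrist",d,i))
for n,z in(("spot",.045),("plate",.04),("probe",.127),("holder",0.0)):
    print(n,[(np.round(x["location"],1).tolist(),round(x["conf"],2),world("wrist",d,x["location"],info=i).round(4).tolist(),world("wrist",d,x["location"],z,info=i).round(4).tolist()) for x in spot_point("wrist",n)[:2]])
E
python3 look.py wr3; python3 - <<'E'
from h import *
P=np.load("wr3P.npy"); im=cv2.imread("wr3.png")
# ring: bright pixels on plate
g=im.max(2).astype(int); m=(abs(P[...,2]-.045)<.006)&(abs(P[...,0]-.543)<.03)&(abs(P[...,1]-.104)<.03)
print(m.sum(),np.percentile(g[m],[5,50,95]))
b=m&(g>np.median(g[m])+25); q=P[b][:,:2]; print("ring",len(q),((q.min(0)+q.max(0))/2).round(4),q.mean(0).round(4),np.ptp(q,0).round(4))
E
```

```text
t 7.35 pos [0.5434 0.0455 0.2596] yaw 1.562 F [0.5 0.1 0.2] w 0.0835 turn -0.008 j [0.08 0.33 0.16 1.4  0.   1.66]
-> [0.532, -0.195, 0.3] cm [-24.05  -0.94  -4.05]
-> [0.532, -0.135, 0.3] cm [-18.05  -0.99  -4.05]
spot [([121.3, 253.6], 0.69, [0.5431, 0.1026, 0.0455], [0.5431, 0.1026, 0.045])]
plate [([115.6, 253.7], 0.95, [0.5433, 0.1094, 0.0455], [0.5433, 0.1093, 0.04])]
probe []
holder [([275.3, 259.4], 0.58, [0.55, -0.1054, 0.0521], [0.5511, -0.1388, 0.0])]
2466 [ 53.  60. 106.]
ring 253 [0.543  0.1045] [0.5431 0.1042] [0.0354 0.0344]
```

Ring centre at (0.543, 0.104), with the size as given. On to the thermometer.

Emit:
arm_command:
  translation:
    - [-4, -0.2, -1]
    - [-8, -0.4, -2]
    - [-12, -0.6, -3]
    - [-16, -0.8, -4]
    - [-20, -0.9, -4]
  turn: [0, 0, 0, 0, 0]
  hand: [0, 0, 0, 0, 0]

```text
clock: 8.02
eef_pos: [0.5339, -0.1543, 0.3014]
tool_rot: [0.708, 0.706, 0.001, 0.001]
ft_force: [1.2, 0.5, 0.3]
grip_width: 0.0851
```

Emit:
arm_command:
  translation:
    - [-3, 0, 0]
    - [-4, 0, 0]
    - [-4, 0, 0]
  turn: [0, 0, 0]
  hand: [0, 0, 0]

```text
clock: 8.27
eef_pos: [0.5329, -0.1952, 0.2986]
tool_rot: [0.71, 0.704, -0.0, -0.0]
ft_force: [-1.0, -0.0, -0.6]
grip_width: 0.0853
```

```bash
python3 look.py wr4; python3 - <<'E'
from h import *
P=np.load("wr4P.npy"); im=cv2.imread("wr4.png"); cv2.imwrite("pics/wr4.png",im)
m=(abs(P[...,0]-.54)<.06)&(abs(P[...,1]+.135)<.04)
for a,b in((.155,.18),(.14,.155),(.125,.14),(.11,.125),(.095,.11),(.075,.095),(.008,.02)):
    q=P[m&(P[...,2]>a)&(P[...,2]<b)]
    if len(q)>20: print(a,b,len(q),q.mean(0).round(4),np.percentile(q,2,axis=0).round(3),np.percentile(q,98,axis=0).round(3))
q=P[m&(P[...,2]>.155)&(P[...,2]<.18)]; print(cv2.minAreaRect((q[:,:2]*1000).astype(np.float32)))
A=np.c_[q[:,:2],np.ones(len(q))]; print("top plane",np.linalg.lstsq(A,q[:,2],rcond=None)[0].round(3))
m=(abs(P[...,0]-.54)<.1)&(abs(P[...,1]+.135)<.08)&(P[...,2]>.007)&(P[...,2]<.018)
print("base",cv2.minAreaRect((P[m][:,:2]*1000).astype(np.float32)))
E
```

```text
t 8.27 pos [ 0.5329 -0.1952  0.2986] yaw 1.562 F [-1.  -0.  -0.6] w 0.0853 turn -0.009 j [-0.35  0.37  0.32  1.52 -0.    1.23]
-> [0.532, -0.195, 0.3] cm [ 0.02 -0.09 -0.14]
-> [0.532, -0.135, 0.3] cm [ 6.02 -0.14 -0.14]
spot []
plate [([108.9, 342.7], 0.6, [0.6426, -0.1242, 0.0748], [0.6535, -0.1236, 0.04])]
probe [([122.6, 254.3], 0.73, [0.5329, -0.1377, 0.1558], [0.533, -0.1385, 0.127])]
holder [([225.5, 237.5], 0.76, [0.5094, -0.2769, 0.0785], [0.5042, -0.3099, 0.0]), ([138.4, 144.5], 0.75, [0.3909, -0.1591, 0.0689], [0.3638, -0.1646, 0.0])]
0.155 0.18 776 [ 0.5195 -0.1365  0.1603] [ 0.506 -0.149  0.156] [ 0.533 -0.124  0.164]
0.14 0.155 140 [ 0.5343 -0.1364  0.1477] [ 0.507 -0.149  0.141] [ 0.538 -0.124  0.155]
0.125 0.14 117 [ 0.5407 -0.1366  0.1329] [ 0.538 -0.149  0.125] [ 0.543 -0.125  0.14 ]
0.11 0.125 104 [ 0.5462 -0.1367  0.1176] [ 0.543 -0.149  0.111] [ 0.548 -0.124  0.125]
0.095 0.11 363 [ 0.5553 -0.1359  0.0992] [ 0.544 -0.158  0.095] [ 0.567 -0.118  0.108]
0.075 0.095 1109 [ 0.5526 -0.1344  0.0863] [ 0.522 -0.167  0.078] [ 0.573 -0.105  0.095]
0.008 0.02 1448 [ 0.5431 -0.1277  0.0119] [ 0.49  -0.174  0.01 ] [ 0.599 -0.095  0.014]
((519.0975341796875, -136.74319458007812), (25.303110122680664, 27.028539657592773), 89.66643524169922)
top plane [ 0.202 -0.008  0.054]
base ((563.9244384765625, -136.357666015625), (150.87924194335938, 99.98683166503906), 0.41732388734817505)
```

View pics/wr4.png

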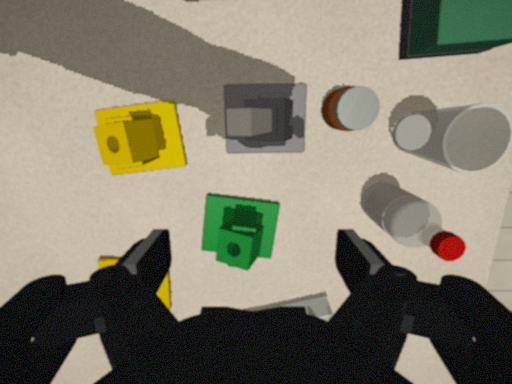

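The wrist view shows the thermometer in the grey holder at (255,122), leaning towards world -x, with the empty green one at (238,235) and yellow ones at (140,140) and below it. Its measured top is (0.5195, -0.1366, 0.160), so the handle centre is about (0.5315, -0.137, 0.1275). That matches the drawing. With the jaws along x, the flat pads should right the handle once it is out of the hole.

Emit:
arm_command:
  translation:
    - [3, -0.2, 0]
    - [5.8, -0.3, 0]
    - [5.9, -0.3, 3]
    - [5.9, -0.3, 7]
    - [5.9, -0.3, 11]
  turn: [0, 0, 0, 0, 0]
  hand: [0, 0, 0, 0, 0]

```text
clock: 8.93
eef_pos: [0.5315, -0.1324, 0.1899]
tool_rot: [0.708, 0.706, 0.001, 0.002]
ft_force: [-0.2, 0.2, -1.2]
grip_width: 0.0855
```

Emit:
arm_command:
  translation:
    - [0, 0, 0]
    - [0, 0, 0]
  turn: [0, 0]
  hand: [0, 0]

```text
clock: 9.1
eef_pos: [0.5283, -0.1327, 0.1877]
tool_rot: [0.708, 0.706, -0.002, -0.003]
ft_force: [0.8, -0.5, 0.8]
grip_width: 0.0854
```

```bash
python3 -c "
from h import *
plan([.530,-.1366,.130])"
```

```text
t 9.1 pos [ 0.5283 -0.1327  0.1877] yaw 1.567 F [ 0.8 -0.5  0.8] w 0.0854 turn -0.004 j [-0.25  0.36  0.02  1.24  0.    1.33]
-> [0.53, -0.1366, 0.13] cm [-0.39  0.21  5.77]
```

Emit:
arm_command:
  translation:
    - [-0.4, 0.1, 1.5]
    - [-0.4, 0.1, 3]
    - [-0.4, 0.1, 4.5]
    - [-0.4, 0.1, 5.8]
    - [-0.4, 0.1, 5.8]
  turn: [0, 0, 0, 0, 0]
  hand: [0, 0, 0, 0, 0]

```text
clock: 9.52
eef_pos: [0.5325, -0.1385, 0.1326]
tool_rot: [0.709, 0.705, 0.001, 0.001]
ft_force: [-0.2, 1.0, 0.2]
grip_width: 0.0857
```

Emit:
arm_command:
  translation:
    - [0, 0, 0]
    - [0, 0, 0]
  turn: [0, 0]
  hand: [0, 0]

```text
clock: 9.68
eef_pos: [0.5334, -0.139, 0.1342]
tool_rot: [0.709, 0.705, 0.001, 0.002]
ft_force: [0.3, 1.3, 0.0]
grip_width: 0.0856
```

```bash
python3 -c "
from h import *
plan([.530,-.1366,.130])"
```

```text
t 9.68 pos [ 0.5334 -0.139   0.1342] yaw 1.565 F [0.3 1.3 0. ] w 0.0856 turn -0.006 j [-0.25  0.41 -0.06  1.1   0.    1.32]
-> [0.53, -0.1366, 0.13] cm [ 0.23 -0.34  0.42]
```

Emit:
arm_command:
  translation:
    - [0.2, -0.3, 0.3]
    - [0.2, -0.3, 0.3]
    - [0.2, -0.3, 0.3]
    - [0.2, -0.3, 0.3]
    - [0.2, -0.3, 0.3]
  turn: [0, 0, 0, 0, 0]
  hand: [0.3, 0.4, 0.5, 1, 1]

```text
clock: 10.1
eef_pos: [0.5321, -0.1369, 0.1309]
tool_rot: [0.709, 0.705, 0.003, 0.004]
ft_force: [8.9, 0.5, 4.2]
grip_width: 0.0336
```

Emit:
arm_command:
  translation:
    - [0, 0, 0]
    - [0, 0, 0]
    - [0, 0, 0]
  turn: [0, 0, 0]
  hand: [1, 1, 1]

```text
clock: 10.35
eef_pos: [0.536, -0.1372, 0.1321]
tool_rot: [0.709, 0.705, 0.006, 0.007]
ft_force: [10.3, 0.8, 2.6]
grip_width: 0.0318
```

```bash
python3 -c "
from h import *
plan([.530,-.1366,.130])"
```

```text
t 10.35 pos [ 0.536  -0.1372  0.1321] yaw 1.566 F [10.3  0.8  2.6] w 0.0318 turn -0.005 j [-0.25  0.4  -0.07  1.08  0.    1.32]
-> [0.53, -0.1366, 0.13] cm [ 0.06 -0.61  0.2 ]
```

Gripped at an opening of 31.8 mm. Now drawing it out along the lean.

Emit:
arm_command:
  translation:
    - [0, -0.34, -0.94]
    - [0, -0.68, -1.88]
    - [0, -1.03, -2.82]
    - [0, -1.37, -3.76]
    - [0, -1.71, -4.7]
  turn: [0, 0, 0, 0, 0]
  hand: [1, 1, 1, 1, 1]

```text
clock: 10.77
eef_pos: [0.5195, -0.1371, 0.1788]
tool_rot: [0.709, 0.705, 0.006, 0.007]
ft_force: [15.2, -0.1, -4.6]
grip_width: 0.032
```

```bash
python3 -c "
from h import *
plan([.530,-.1366,.130])"
```

```text
t 10.77 pos [ 0.5195 -0.1371  0.1788] yaw 1.566 F [15.2 -0.1 -4.6] w 0.032 turn -0.005 j [-0.26  0.34 -0.04  1.17  0.    1.32]
-> [0.53, -0.1366, 0.13] cm [0.06 0.95 4.9 ]
```

Emit:
arm_command:
  translation:
    - [0, -0.34, -0.94]
    - [0, -0.68, -1.88]
    - [0, -0.9, -3.0]
    - [0, -0.9, -4.5]
    - [0, -0.9, -6.0]
  turn: [0, 0, 0, 0, 0]
  hand: [1, 1, 1, 1, 1]

```text
clock: 11.18
eef_pos: [0.5007, -0.1363, 0.2352]
tool_rot: [0.709, 0.705, -0.001, -0.001]
ft_force: [0.3, -0.5, -0.5]
grip_width: 0.0252
```

Emit:
arm_command:
  translation:
    - [0, 0, -1.5]
    - [0, 0, -2]
    - [0, 0, -2]
  turn: [0, 0, 0]
  hand: [1, 1, 1]

```text
clock: 11.43
eef_pos: [0.5024, -0.1367, 0.2565]
tool_rot: [0.709, 0.705, 0.0, 0.001]
ft_force: [-0.2, 0.7, -1.1]
grip_width: 0.0252
```

```bash
python3 - <<'E'
from bar import *
plan([.543,.104,.26])
ims=[]
for cam in("scene","top"):
    i=camera_info(cam); im,d=camera(cam); P=cloud(cam,d,i); p=get_obs()["eef_pos"]
    r,c=proj(cam,p-[0,0,.06]); r,c=int(r),int(c); ims.append(cv2.resize(im[r-60:r+60,c-60:c+60],(400,400),interpolation=cv2.INTER_CUBIC))
    for n in("probe","probe_tip"): print(cam,n,[(np.round(x["location"],1).tolist(),round(x["conf"],2),world(cam,d,x["location"],info=i).round(3).tolist()) for x in spot_point(cam,n)[:1]])
save("held",np.hstack(ims))
E
```

```text
t 11.43 pos [ 0.5024 -0.1367  0.2565] yaw 1.565 F [-0.2  0.7 -1.1] w 0.0252 turn -0.006 j [-0.27  0.28  0.08  1.37 -0.    1.31]
-> [0.543, 0.104, 0.26] cm [24.09  3.91 -0.36]
scene probe [([142.5, 244.8], 0.69, [0.509, -0.122, 0.282])]
scene probe_tip []
top probe []
top probe_tip [([264.0, 204.2], 0.28, [0.388, 0.163, 0.003])]
```

View pics/held.png

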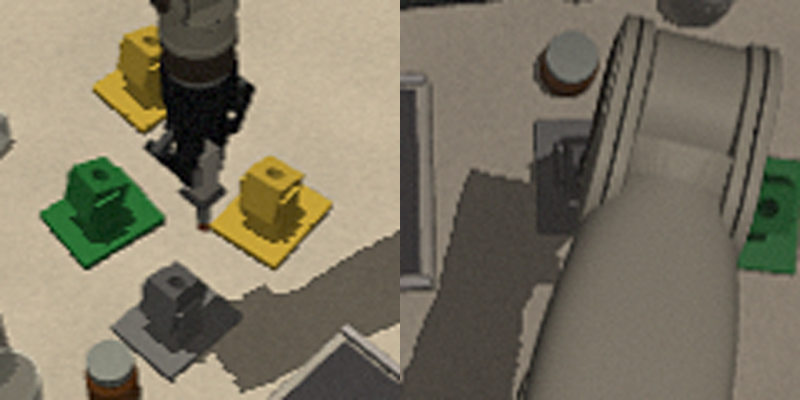

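It is out of the hole. The scene crop shows it upright under the jaws, with the foot end at (205,228), and the opening of 25.2 mm means the pads lie flat on the handle. I'll carry it over the ring and measure the axis and tip there.

Emit:
arm_command:
  translation:
    - [3, 0.5, 0]
    - [6.5, 1.1, 0]
    - [10, 1.6, 0]
    - [13.5, 2.2, 0]
    - [17, 2.8, 0]
  turn: [0, 0, 0, 0, 0]
  hand: [1, 1, 1, 1, 1]

```text
clock: 12.15
eef_pos: [0.5308, 0.0348, 0.2547]
tool_rot: [0.709, 0.705, -0.0, -0.0]
ft_force: [-0.1, -0.1, -0.8]
grip_width: 0.0252
```

Emit:
arm_command:
  translation:
    - [3, 0.5, 0]
    - [5.5, 0.9, 0]
    - [7, 1.1, 0]
    - [7, 1.1, 0]
    - [7, 1.1, 0]
  turn: [0, 0, 0, 0, 0]
  hand: [1, 1, 1, 1, 1]

```text
clock: 12.57
eef_pos: [0.5422, 0.104, 0.2545]
tool_rot: [0.709, 0.706, -0.001, -0.0]
ft_force: [0.6, -0.7, 0.5]
grip_width: 0.0253
```

```bash
cat > tip.py <<'E'
from bar import *
plan([.543,.104,.26])
p=np.array(get_obs()["eef_pos"])
for cam in("scene",):
    i=camera_info(cam); im,d=camera(cam); P=cloud(cam,d,i); cv2.imwrite("s5.png",im[...,::-1])
    m=(np.hypot(P[...,0]-p[0],P[...,1]-p[1])<.045)&(P[...,2]<p[2]-.005)&(P[...,2]>.062)
    q=P[m]; print(cam,len(q),"lowest",np.sort(q[:,2])[:6].round(4))
    for z in np.arange(q[:,2].min(),q[:,2].max(),.01):
        s=q[(q[:,2]>=z)&(q[:,2]<z+.01)]
        if len(s): print(f"{z:.3f} dz {z-p[2]:.3f} n{len(s)}",s.mean(0).round(4)-np.r_[p[:2],0],np.ptp(s[:,:2],0).round(3))
r,c=map(int,proj("scene",p-[0,0,.06])); save("tip_"+str(round(p[2]*1000)),cv2.resize(im[r-50:r+50,c-50:c+50],(500,500),interpolation=cv2.INTER_CUBIC))
print(spot_point("scene","probe_tip")[:2],r,c)
E
python3 tip.py; ls pics
```

```text
t 12.57 pos [0.5422 0.104  0.2545] yaw 1.567 F [ 0.6 -0.7  0.5] w 0.0253 turn -0.004 j [ 0.19  0.34  0.17  1.4  -0.    1.76]
-> [0.543, 0.104, 0.26] cm [-0.    0.08 -0.55]
scene 105 lowest [0.151  0.1514 0.1524 0.1567 0.1578 0.1618]
0.151 dz -0.103 n5 [0.00491674 0.00348668 0.1539    ] [0.007 0.008]
0.161 dz -0.093 n7 [0.00531674 0.00518668 0.1661    ] [0.006 0.012]
0.171 dz -0.083 n7 [0.00441674 0.00488668 0.1765    ] [0.013 0.011]
0.181 dz -0.073 n2 [0.00781674 0.00058668 0.1837    ] [0.    0.005]
0.201 dz -0.053 n6 [0.01091674 0.00138668 0.2087    ] [0.03  0.031]
0.211 dz -0.043 n46 [0.00761674 0.00758668 0.2164    ] [0.038 0.037]
0.221 dz -0.033 n14 [0.00621674 0.00998668 0.2251    ] [0.021 0.026]
0.231 dz -0.023 n9 [0.00031674 0.01278668 0.2359    ] [0.024 0.004]
0.241 dz -0.013 n9 [0.01261674 0.01088668 0.245     ] [0.027 0.007]
[] 202 286
crops.png
edge.png
held.png
open.png
scene0.png
tip_254.png
top0.png
wr4.png
wrist0.png
```

By geometry the tip is about 105 mm below the TCP and its axis is within a couple of mm of the TCP line (upright), so contact is expected at a TCP height near 0.150. Lowering to just above.

Emit:
arm_command:
  translation:
    - [0, 0, 2.5]
    - [0, 0, 5]
    - [0, 0, 7]
    - [0, 0, 8.5]
    - [0, 0, 9.0]
  turn: [0, 0, 0, 0, 0]
  hand: [1, 1, 1, 1, 1]

```text
clock: 13.08
eef_pos: [0.5406, 0.1015, 0.1625]
tool_rot: [0.71, 0.704, -0.002, -0.001]
ft_force: [0.2, 0.1, -0.7]
grip_width: 0.0254
```

Emit:
arm_command:
  translation:
    - [0, 0, 0]
    - [0, 0, 0]
    - [0, 0, 0]
    - [0, 0, 0]
    - [0, 0, 0]
  turn: [0, 0, 0, 0, 0]
  hand: [1, 1, 1, 1, 1]

```text
clock: 13.5
eef_pos: [0.5433, 0.1034, 0.1665]
tool_rot: [0.709, 0.705, 0.001, 0.001]
ft_force: [-0.1, -0.0, -0.7]
grip_width: 0.0256
```

```bash
python3 - <<'E'
from bar import *
plan([.543,.104,.155])
p=np.array(get_obs()["eef_pos"]); i=camera_info("scene"); im,d=camera("scene"); print("ring",spot_point("scene","spot")[:1],"proj",proj("scene",[.543,.104,.045]),proj("scene",[.546,.106,.045]))
print(spot_point("scene","probe_tip")[:1])
r,c=map(int,proj("scene",p-[0,0,.08])); save("near",cv2.resize(im[r-40:r+40,c-40:c+40],(600,600),interpolation=cv2.INTER_CUBIC)); print(r-40,c-40)
E
```

```text
t 13.5 pos [0.5433 0.1034 0.1665] yaw 1.565 F [-0.1 -0.  -0.7] w 0.0256 turn -0.006 j [ 0.19  0.39  0.    1.18 -0.    1.76]
-> [0.543, 0.104, 0.155] cm [ 0.06 -0.03  1.15]
ring [{'location': [225.3, 285.3], 'conf': 0.66}] proj (np.float64(223.06784693395196), np.float64(283.4460033103464)) (np.float64(223.94163154350434), np.float64(283.29258894521735))
[{'location': [276.1, 391.5], 'conf': 0.19}]
177 243
```

View pics/near.png

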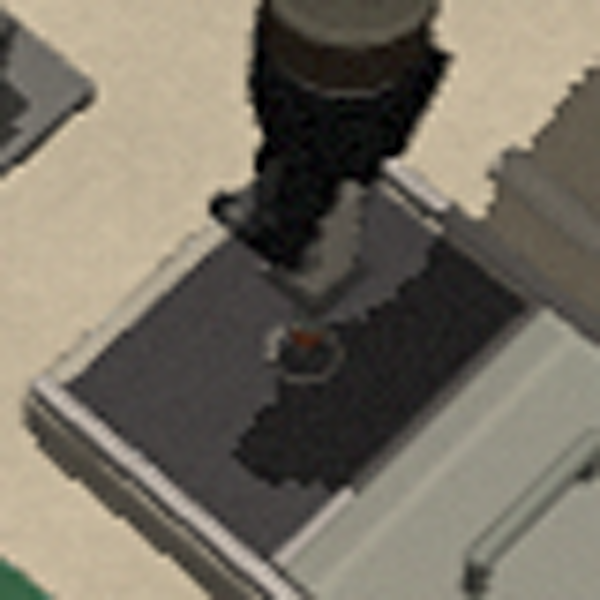

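The crop shows the red foot end at (305,338), centred just above the ring at (305,348), so lateral alignment is good. Lowering in small steps while watching the force.

Emit:
arm_command:
  translation:
    - [0, 0, 0.3]
    - [0, 0, 0.6]
    - [0, 0, 0.9]
    - [0, 0, 1.0]
    - [0, 0, 1.0]
  turn: [0, 0, 0, 0, 0]
  hand: [1, 1, 1, 1, 1]

```text
clock: 14.07
eef_pos: [0.5421, 0.1033, 0.1546]
tool_rot: [0.709, 0.705, -0.001, -0.0]
ft_force: [-0.4, 0.1, -1.2]
grip_width: 0.0257
```

Emit:
arm_command:
  translation:
    - [0, 0, 0]
    - [0, 0, 0]
    - [0, 0, 0]
  turn: [0, 0, 0]
  hand: [1, 1, 1]

```text
clock: 14.32
eef_pos: [0.5427, 0.1034, 0.1554]
tool_rot: [0.709, 0.705, 0.0, 0.0]
ft_force: [-0.1, 0.0, -1.0]
grip_width: 0.0251
```

Emit:
arm_command:
  translation:
    - [0, 0, 0.15]
    - [0, 0, 0.3]
    - [0, 0, 0.3]
    - [0, 0, 0.3]
    - [0, 0, 0.3]
  turn: [0, 0, 0, 0, 0]
  hand: [1, 1, 1, 1, 1]

```text
clock: 14.73
eef_pos: [0.5425, 0.1033, 0.1523]
tool_rot: [0.709, 0.705, -0.0, -0.0]
ft_force: [-0.5, -0.5, -1.0]
grip_width: 0.0252
```

Emit:
arm_command:
  translation:
    - [0, 0, 0.1]
    - [0, 0, 0.2]
    - [0, 0, 0.2]
    - [0, 0, 0.2]
    - [0, 0, 0.2]
  turn: [0, 0, 0, 0, 0]
  hand: [1, 1, 1, 1, 1]

```text
clock: 15.15
eef_pos: [0.5425, 0.1033, 0.1503]
tool_rot: [0.709, 0.705, -0.0, -0.0]
ft_force: [0.7, -0.3, -0.5]
grip_width: 0.0248
```

Emit:
arm_command:
  translation:
    - [0, 0, 0.1]
    - [0, 0, 0.2]
    - [0, 0, 0.2]
    - [0, 0, 0.2]
    - [0, 0, 0.2]
  turn: [0, 0, 0, 0, 0]
  hand: [1, 1, 1, 1, 1]

```text
clock: 15.57
eef_pos: [0.5427, 0.1034, 0.1485]
tool_rot: [0.709, 0.705, 0.0, 0.0]
ft_force: [0.3, -0.2, 1.8]
grip_width: 0.0256
```

Emit:
arm_command:
  translation:
    - [0, 0, 0.1]
    - [0, 0, 0.2]
    - [0, 0, 0.2]
    - [0, 0, 0.2]
    - [0, 0, 0.2]
  turn: [0, 0, 0, 0, 0]
  hand: [1, 1, 1, 1, 1]

```text
clock: 15.98
eef_pos: [0.5427, 0.1034, 0.1464]
tool_rot: [0.709, 0.705, 0.0, 0.0]
ft_force: [-0.4, 0.6, 1.8]
grip_width: 0.0253
```

Contact found at about 0.150. Going about 3 mm further, then averaging the force.

Emit:
arm_command:
  translation:
    - [0, 0, 0.1]
    - [0, 0, 0.2]
    - [0, 0, 0.3]
    - [0, 0, 0.3]
    - [0, 0, 0.3]
  turn: [0, 0, 0, 0, 0]
  hand: [1, 1, 1, 1, 1]

```text
clock: 16.4
eef_pos: [0.5427, 0.1034, 0.1434]
tool_rot: [0.709, 0.705, 0.0, 0.0]
ft_force: [0.7, 0.6, 2.2]
grip_width: 0.0253
```

```bash
python3 - <<'E'
from bar import *
F=[];Z=[]
for k in range(16):
    im,d=camera("scene"); o=get_obs(); F.append(o["ft_force"]); Z.append(o["eef_pos"])
print(np.mean(F,0).round(2),np.std(F,0).round(2),np.mean(Z,0).round(4),np.ptp(Z,0).round(4),o["clock"],o["grip_width"])
P=cloud("scene",d,camera_info("scene"))
hb=(abs(P[...,0]-.542)<.07)&(abs(P[...,1]-.25)<.045)&(P[...,2]>.078)&(P[...,2]<.1); print("bar",np.nanmedian(P[hb],0).round(4))
p=Z[-1]; r,c=map(int,proj("scene",p-[0,0,.08])); save("final",cv2.resize(im[r-40:r+50,c-50:c+60],(660,540),interpolation=cv2.INTER_CUBIC)); print(r-40,c-50)
E
```

```text
[0.63 0.67 1.84] [0.5  0.43 0.52] [0.5427 0.1034 0.1434] [0.0001 0.0001 0.0001] 17.2 0.02544356438257802
bar [0.546  0.2461 0.0908]
180 233
```

View pics/final.png

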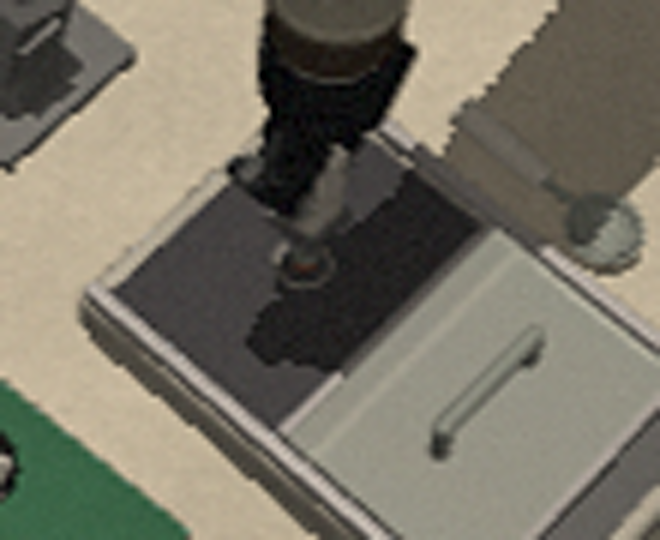

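The foot stands inside the ring, with its red end at about (303,268) and the ring centred at about (305,265). Mean force is 1.84 N against about -1.0 N hanging free. That gives about 2.8 N on the foot, or about 6–7 mm pushed in. The arm is still to within 0.1 mm, and the cover is unchanged. Handing in.

```bash
python3 -c "
from workcell import *
print(job_done())"
```

```text
the job is handed in; nothing more can be done
None
```

I slid the cover open to its stop, drew the thermometer out of the grey holder and pressed its foot on the plate inside the ring. I handed in at about 17 s while still holding it there; no verdict was reported.

**Last checks:**
- **Foot:** about 2.8 N on it, or 6–7 mm of its 15 mm pushed in. The contact height (about 0.150 m) and the force agree on this.
- **Position:** the gripper is within 1–2 mm of the ring's centre. The last picture shows the foot end inside the ring.
- **Upright:** the jaws lie flat on the handle at 25.4 mm opening. I saw no lean in the pictures but did not measure the angle directly.
- **Stillness:** the arm moved by no more than 0.1 mm over the last readings.
- **Other things:** the spoon looked undisturbed in the last picture. I did not measure the other things again at the end.

**One check disagreed:** the cover travelled only about 115 mm, not 130. It ended against something rigid, with the force rising to 52 N over the last 0.4 mm. Its centre started about 15 mm off the plate's centre, so I took it to have begun slightly open and to be at its stop now. The joint value itself was not directly readable.

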